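# Set the root gap and hold the fit-up jig lever

### The arm

A 6-joint arm with a two-finger parallel gripper is mounted at the origin on the work surface. World frame = base frame: x ahead of the robot, y to its left, z up, the work surface at z = 0. Lengths are in mm, angles in rad, forces in N, time in s.
With the tool pointing down it reaches from about 350 to 975 mm from the base axis. Payload 7.1 kg.
Tool frame: the origin (TCP) lies midway between the tips of the shut fingers; the grasp point (between the pads) lies 19 mm behind it; z points along the fingers, y is the line along which they close (so a half turn about z gives the same grasp; the last joint's range is limited). The gripper opens to 88 mm and grips with 3 to 60 N. Pads are 20 mm wide; open, the fingers measure 115 mm over their backs; the gripper's body (75 mm by 178 mm) begins 61 mm behind the grasp point.
Start: joints at [-1.214, 0.423, 1.63, -0, 1.089, -0.019], TCP at [229.402, -581.36, 200.975] pointing down, gripper open.
Joint ranges: [-3, 3], [-0.9, 2.11], [0.09, 2.58], [-1.31, 4.45], [0.11, 2.69], [-2.54, 2.54]. Speed limits (rad/s): [2.39, 2.39, 3.01, 3.14, 3.14, 3.14].

### API

Orientations are given as a rotation vector (axis times angle).
In Python, from workcell import ctrl gives the robot as it stands.
- The arm moves only by the shell command python3 -m inch 'ROWS' [OPENING]. ROWS is JSON, a list of rows, each an object with "xyz": the shift along the tool's x, y, z in mm, a list of three; "rot": the turn, a rotation vector about the tool's x, y, z in rad, a list of three. In form: [{"xyz": [dx, dy, dz], "rot": [ax, ay, az]}, ...]. A call has 1 to 12 rows; each row is the pose to reach, as a shift and turn from the pose commanded when the call began, along the tool's axes at that moment; what a row does not reach only later rows make up. A row lasts 1/12 s, in which the tool goes at most 41.7 mm and 7.16 degrees, less where a joint would pass 70% of its speed; a pose out of reach is approached as far as the arm can. A call with a gripper value outside its range is refused whole. OPENING is the closure in counts, from 0 (fully open) to 255 (shut), set as the call begins (- or left out, the last holds). The fingers move at their own pace and stop on an object; the grip force is fixed at half the most. Time passes only in rows, so rows that repeat a pose let the fingers close. It gives the time, the measured TCP pose, the force, the opening and the grip force at its end, in the units of the state.
- ctrl.get_obs(): the state, without advancing time (a new reading comes with each control period).
- ctrl.get_image(name): name is "scene" or "side" or "wrist"; returns the picture (400x640x3 uint8, red, green, blue); there is no depth.
- ctrl.camera_model(name): a dict with "fx", "fy", "cx", "cy" (pixels), "position" and "attitude" of the camera in the world. Camera axes: x right, y up, looking along -z (the intrinsics and any distortion apply to the point x, -y, -z); pixel columns grow to the right and rows downward; lengths in mm; the calibration is good to about 2 mm. A picture is of the moment at which its call begins: read the wrist's pose just before it. camera_model takes no time and is no camera call; for the wrist camera it gives the pose at the moment of the call.
- ctrl.close_job(): hands the job in; it is judged then, once.
The state is a dict: "t": time; "qpos": joint angles; "qvel": joint speeds; "joint_torque": joint torques, N m; "ee_pos": TCP position; "orientation": TCP orientation; "ft_force": force on the tool from outside, world axes, zero at the start; "moment": the same for the moment, N m; "width": finger opening in mm; "grasp_force": force on a finger pad.
Only numpy, scipy, OpenCV 4.12 (cv2) and the standard library are available. Lean on these libraries where they do the work, as an engineer would, in place of code of your own. Each camera call takes 0.05 s, during which the arm holds its last target. There are 200 camera calls.

### The job

Take the gap gauge from its wooden stand, put its blade down into the gap between the two steel plates on the welding jig until its shoulder sits flat on the plates, and let go of it. Then press the jig's spring-return lever down past its first two detents to the third, never forcing it on towards its end stop, and hold it there: the job finishes while you are still holding the lever at the third detent, with the gauge left standing in the gap. Leave the pipe offcut, the hammer and the brush where they are.

Things in the scene. Friction and masses are not known exactly. Their poses are not given: they have to be found in the camera images.
- gauge_grip (a point): Centre of the gap gauge's handle, an upright bright block 36 (gauge x) x 16 (gauge y) x 45 mm high, pinched across the 16 mm. Underneath it is a shoulder plate 50 x 30 x 8 mm; the shoulder's underside is 30.5 mm below this point. Axes: z up, x along the blade's width, y across its thickness; a half turn about z makes no difference.
- gauge_tip (a point): Middle of the lower edge of the gauge's flat blade, 58.5 mm below the handle's centre, same axes. The blade is 40 mm wide (x), 5 mm thick (y) and reaches 28 mm below the shoulder; its last 6 mm are thinner (34 x 3 mm).
- gauge: The loose steel gap gauge, about 0.16 kg, origin at the blade's lower edge, same axes. At the start it stands in the stand's slot with its shoulder on the stand's top.
- stand: Fixed wooden block, 80 x 56 x 45 mm high, with a slot 47 x 13 mm and 36 mm deep in its top, in which the gauge stands at the start. Origin at the centre of its underside. It may be left or right of the jig.
- jig: Fixed welding jig, base 190 x 285 x 20 mm; origin on the table under the gap's middle, axes x along the gap, z up. It carries two steel plates, each 120 x 80 x 12 mm, and on its -y side the lever. Pressing the lever draws the plate on that side inwards: 3.6 mm at the third detent, leaving a gap of 6.4 mm, so the gauge goes in first.
- gap (a point): Middle of the gap between the plates, at their top faces (60 mm above the table). Axes: x along the gap, y across it, z up. With the lever up the gap is 10 mm wide (y -5 to 5 mm) and 120 mm long (x -60 to 60 mm), and open for 40 mm below the plate tops.
- lever_axis (a point): Middle of the lever's level turning axis (along jig y), 85 mm above the table; in jig axes 55 mm to +x and 137 mm to -y of the gap's middle. Axes as the jig. The lever points from here to jig -x, 0.45 rad above level at rest. A curved bar beside it carries three studs that mark the detents.
- pad (a point): Middle of the top face of the black rubber press pad (42 x 50 mm) at the lever's free end, 130 mm from the axis along the lever and 11 mm above its centre line. Height above the table: 151 mm at rest, 128, 102 and 76 mm at detents 1, 2, 3, and 53 mm at the end stop. It moves about 18 mm to jig -x on the way to the third. Axes turn with the lever.
- lever (a joint): How far the lever is pressed, rad: 0 up at rest, detents felt at 0.20, 0.40 and 0.60, end stop 0.78. A spring always drives it back up, with about 4 N at the pad at the top and 8 N at the third detent, and some 2 N more to get over each detent; it never stays down by itself.
- offcut: Loose bystander: short length of dark steel pipe standing on end, 76 mm across, 50 mm high; origin at the centre of its underside.
- hammer: Loose bystander: hammer lying on the table off to one side; origin under its middle.
- brush: Loose bystander: hand brush lying on the table off to one side; origin under its middle.
Not all that is in view belongs to the job. Of the things that look like the gauge, the largest one is meant.

How it is judged (in metres and radians):
On the way, in this order (a step that is already met when the one before it is completed fails the run):
1. the gauge stands in the gap, shoulder down on the plates, and has been let go (z of gauge_tip in the frame of gap between -0.034 and -0.0245 m and y of gauge_tip in the frame of gap between -0.006 and 0.006 m and x of gauge_tip in the frame of gap between -0.045 and 0.045 m and angle between gauge_tip's own z axis and vertical below 0.12 rad and contact force between each of the arm, the fingers and gauge below 0.1 N), for 0.3 s.
2. the lever is held at the third detent with the gauge in the gap (all of step 1 and value of joint lever between 0.53 and 0.67 rad and contact force between any of the fingers, the arm and lever above 1.5 N), for 1 s.
At the end, for the whole second after the job is handed in: The robot presses the lever (over 1.5 N) and holds it still at 0.53 to 0.67 rad. The gauge, touched by neither robot nor lever, is upright within 0.12 rad in the gap: blade edge 24.5 to 34 mm below the plate tops, within 6 mm of the gap line and 45 mm of its middle (all of step 2 and contact force between lever and gauge below 0.1 N and velocity of joint lever between -0.1 and 0.1 rad/s); the arm keeps its last pose, push and grip.
It fails at once if the lever is forced beyond the third detent towards its stop (over 0.73 rad) (value of joint lever above 0.73 rad).
It fails at once if a bystander is moved by more than 30 mm (distance of any of offcut, hammer, brush from where it was at the start of the episode above 0.03 m).
It also fails if it takes over 64 s, if anything falls off the work surface, if the arm or the gripper's body presses on something with over 40 N, if the wrist force passes 120 N, or if a joint passes its speed limit or range.

## Working session

There is one attempt and no reset: what is moved stays moved. The work goes in short steps, Python scripts to look and compute and a shell command to move; the robot and the scene stay as the last step left them, time stands still between calls to the robot, and variables do not carry over. Pictures are saved under pics/ and viewed, at most 10 in all, crops included, and the job is handed in when it is done.

```bash
ls; mkdir -p pics; python3 - <<'E'
from workcell import ctrl
import cv2,numpy as np
o=ctrl.get_obs();print({k:np.round(v,3).tolist() for k,v in o.items()})
for n in("scene","side","wrist"):
    print(n,ctrl.camera_model(n)); cv2.imwrite(f"pics/a_{n}.png",ctrl.get_image(n)[:,:,::-1])
E
```

```text
pics
{'t': 0.0, 'qpos': [-1.214, 0.424, 1.631, -0.0, 1.089, -0.019], 'qvel': [0.002, 0.001, -0.001, -0.0, -0.001, -0.001], 'joint_torque': [0.001, -54.462, -27.367, 0.064, 0.023, -0.0], 'ee_pos': [229.179, -580.846, 200.237], 'orientation': [-3.085, -0.586, 0.0], 'ft_force': [-0.055, 0.509, -0.753], 'moment': [0.005, -0.0, -0.022], 'grasp_force': 0.0, 'width': 87.793}
scene {'fx': 362.0183390932731, 'fy': 362.0183390932731, 'cx': 319.3024090970449, 'cy': 195.29267008867154, 'position': array([ 953.10292371, -614.88502031,  644.46883711]), 'attitude': array([0.91945114, 0.28930065, 0.53976027])}
side {'fx': 374.2525103720441, 'fy': 374.2525103720441, 'cx': 319.9246880849952, 'cy': 203.33206373853756, 'position': array([-24.88648635, 601.0121938 , 681.01801039]), 'attitude': array([ 0.45821811, -1.10096469, -2.18642268])}
wrist {'fx': 336.718583097546, 'fy': 336.718583097546, 'cx': 318.9357492669949, 'cy': 201.91779409208863, 'position': array([ 292.23170883, -556.97492337,  384.6427545 ]), 'attitude': array([-0.22212522,  0.15347483, -1.18871243])}
```

View pics/a_scene.png

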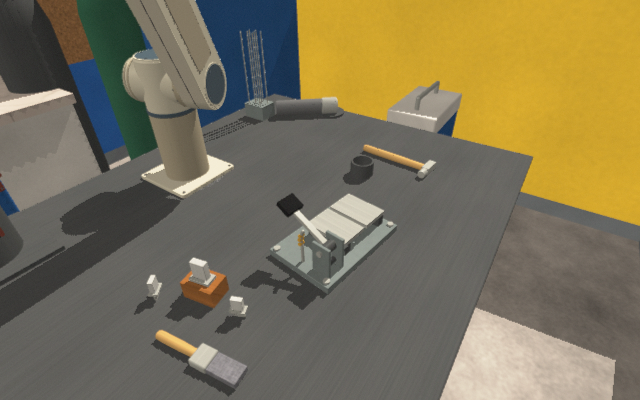

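View pics/a_side.png

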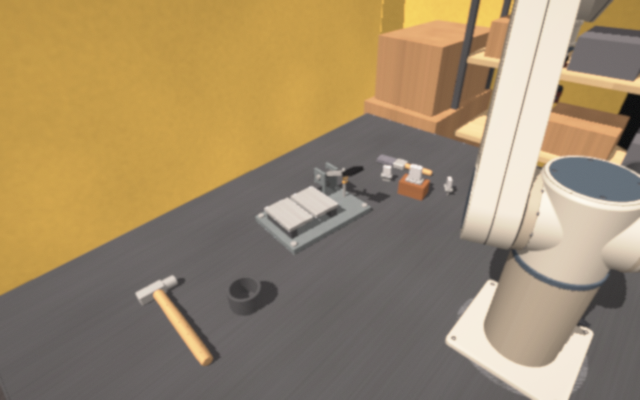

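Scene: gauge in the orange stand at about (200,272), two smaller decoys at (153,288) and (237,307), jig at (335,240) with the lever pad at (290,205), offcut (361,168), hammer and brush clear of it.

```bash
python3 - <<'E'
import cv2
a=cv2.imread("pics/a_scene.png")[180:320,140:405]
cv2.imwrite("pics/b.png",cv2.resize(a,None,fx=3,fy=3,interpolation=cv2.INTER_CUBIC))
E
```

```text
(no output)
```

View pics/b.png

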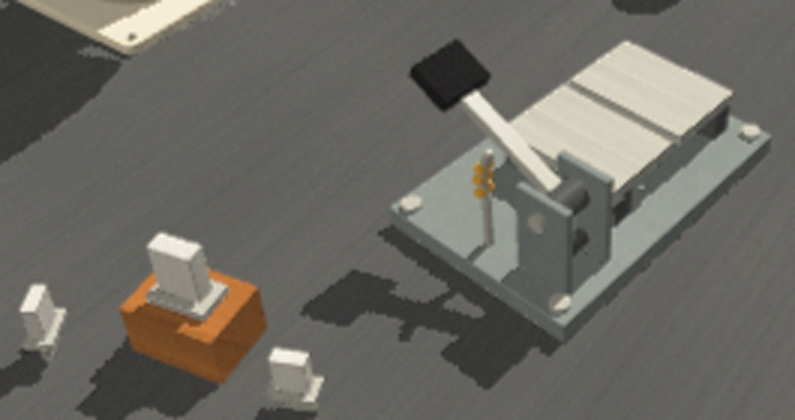

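View pics/a_wrist.png

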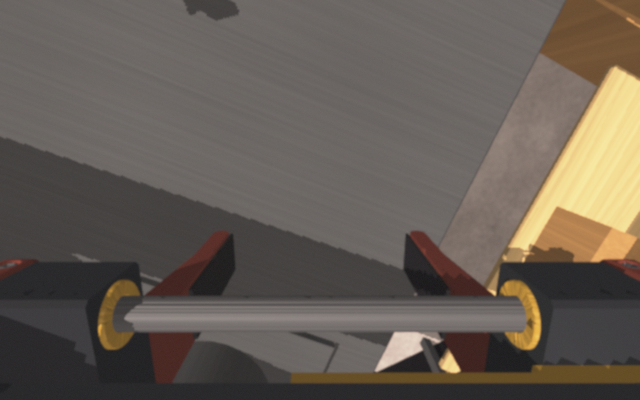

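```bash
cat > h.py <<'E'
import numpy as np,cv2
from scipy.spatial.transform import Rotation as R
def ray(m,p):
    d=np.array([(p[0]-m['cx'])/m['fx'],-(p[1]-m['cy'])/m['fy'],-1.])
    return R.from_rotvec(m['attitude']).apply(d)
def onz(m,p,z):
    d=ray(m,p);c=np.array(m['position']);return c+d*(z-c[2])/d[2]
def proj(m,P):
    q=R.from_rotvec(m['attitude']).inv().apply(np.atleast_2d(P)-m['position'])
    return np.c_[m['cx']-m['fx']*q[:,0]/q[:,2],m['cy']+m['fy']*q[:,1]/q[:,2]]
E
python3 - <<'E'
from h import *
from workcell import ctrl
m=ctrl.camera_model("scene")
def f(l,z):
    for p in l: print(p,z,np.round(onz(m,(p[0]/3+140-.33,p[1]/3+180-.33),z)[:2],1))
f([(149,241),(160,233),(207,243),(193,250)],98)
f([(122,308),(217,345),(265,292)],45)
f([(571,83),(683,140),(626,41),(732,95),(620,192)],60)
f([(390,213),(563,328),(770,137)],20)
f([(450,72)],151)
print(R.from_rotvec([-3.085,-.586,0]).as_matrix().round(3))
E
```

```text
(149, 241) 98 [ 424.2 -322.9]
(160, 233) 98 [ 424.4 -313.4]
(207, 243) 98 [ 459.5 -301.9]
(193, 250) 98 [ 456.5 -311.9]
(122, 308) 45 [ 409.5 -349.3]
(217, 345) 45 [ 491.3 -334.8]
(265, 292) 45 [ 484.3 -282.3]
(571, 83) 60 [546.8  32.2]
(683, 140) 60 [665.8  17.3]
(626, 41) 60 [555.2 114.5]
(732, 95) 60 [673.4  94. ]
(620, 192) 60 [653.8 -65. ]
(390, 213) 20 [ 488.9 -151.6]
(563, 328) 20 [ 671.1 -173.7]
(770, 137) 20 [708.5 106.1]
(450, 72) 151 [ 525.8 -107.1]
[[ 0.93   0.367 -0.   ]
 [ 0.367 -0.93   0.001]
 [ 0.    -0.001 -1.   ]]
```

```bash
cat >> h.py <<'E'
def fr(o): # tool rotation
    return R.from_rotvec(o['orientation'])
def go(o,P,yaw):
    """shift in tool axes (mm) and turn about tool z to put TCP at P, tool x at world yaw, pointing down"""
    r=fr(o); t=R.from_euler('z',yaw)*R.from_euler('x',np.pi)
    return r.inv().apply(np.array(P)-o['ee_pos']).round(1),(r.inv()*t).as_rotvec().round(4)
E
python3 - <<'E'
from h import *
from workcell import ctrl
o=ctrl.get_obs();m=ctrl.camera_model("wrist")
r=fr(o);p=o['ee_pos']
print(r.inv().apply(m['position']-p), r.inv().apply(ray(m,(m['cx'],m['cy']))))
for dx in (0,30,60,90,120,160): print(dx,proj(m,p+r.apply([dx,0,100])))
print(go(o,[441-80*np.cos(.16),-312-80*np.sin(.16),200],.16))
E
```

```text
[  67.3929482     0.63846086 -184.34942772] [-2.51552621e-01 -5.38578689e-04  9.67843473e-01]
0 [[318.37709368 194.65376706]]
30 [[318.33776705 160.11013894]]
60 [[318.29629809 123.68474694]]
90 [[318.25250686  85.21952204]]
120 [[318.20619267  44.53818141]]
160 [[318.14012389 -13.49513656]]
(array([ 217.5, -189.6,    0.6]), array([-1.200e-03,  1.000e-04,  2.158e-01]))
```

```bash
python3 -m inch '[{"xyz":[26,-15,0],"rot":[0,0,0.02]},{"xyz":[56,-33,0],"rot":[0,0,0.04]},{"xyz":[86,-50,0],"rot":[0,0,0.06]},{"xyz":[116,-68,0],"rot":[0,0,0.08]},{"xyz":[146,-85,0],"rot":[0,0,0.1]},{"xyz":[176,-103,0],"rot":[0,0,0.12]},{"xyz":[206,-120,0],"rot":[0,0,0.14]},{"xyz":[236,-138,0],"rot":[0,0,0.17]},{"xyz":[266,-155,0],"rot":[0,0,0.2]},{"xyz":[288,-168,0],"rot":[0,0,0.216]},{"xyz":[295.5,-172.5,0],"rot":[0,0,0.216]},{"xyz":[295.5,-172.5,0],"rot":[0,0,0.216]}]' 0
python3 - <<'E'
from h import *
from workcell import ctrl
o=ctrl.get_obs();m=ctrl.camera_model("wrist");a=ctrl.get_image("wrist")
print(o['ee_pos'],np.linalg.norm(o['qvel']),m)
cv2.imwrite("pics/c.png",cv2.resize(a[100:290,220:420,::-1],None,fx=3,fy=3,interpolation=cv2.INTER_CUBIC))
E
```

```text
t: 1.15
ee_pos: [441.8, -311.0, 200.8]
orientation: [-3.131, -0.256, 0.0]
ft_force: [-0.2, -0.7, -0.3]
width: 87.7
grasp_force: 0.0
[ 441.8471288  -310.98743667  200.83025649] 0.06425850122504163 {'fx': 336.718583097546, 'fy': 336.718583097546, 'cx': 318.9357492669949, 'cy': 201.91779409208863, 'position': array([ 508.65839902, -300.88821589,  385.18486546]), 'attitude': array([-0.21049139,  0.17963654, -1.40005404])}
```

View pics/c.png

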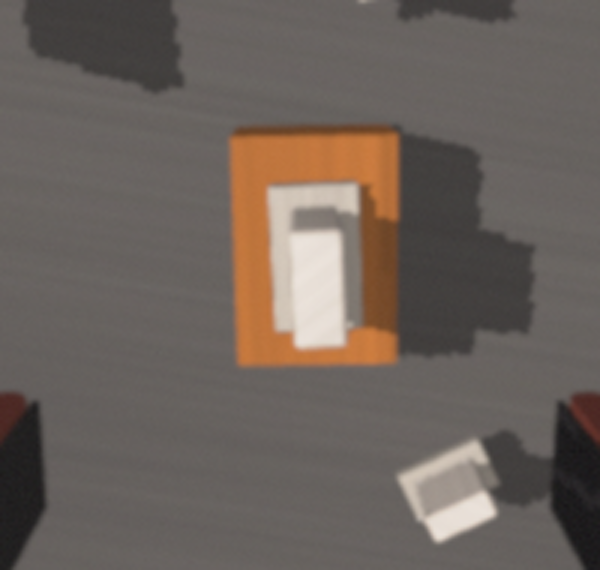

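The gauge handle's top face spans crop (290,231) to (346,346), nearly aligned with the tool. The stand is square beneath it, and one decoy is at (450,490), 60 mm or more off to tool −x.

```bash
python3 - <<'E'
from h import *
from workcell import ctrl
o=ctrl.get_obs();m=ctrl.camera_model("wrist")
f=lambda l,z:np.array([onz(m,(p[0]/3+220-.33,p[1]/3+100-.33),z)[:2] for p in l])
def rep(n,l,z):
    q=f(l,z);e=(q[0]+q[1]-q[2]-q[3])/2;g=(q[1]+q[2]-q[0]-q[3])/2
    print(n,q.mean(0).round(1),"len",np.linalg.norm(e).round(1),np.linalg.norm(g).round(1),"yaw",np.arctan2(e[1],e[0]).round(3),(np.arctan2(g[1],g[0])+np.pi/2).round(3));return q.mean(0)
c=rep("handle",[(290,231),(341,231),(346,346),(294,349)],98)
rep("stand",[(230,135),(400,130),(397,363),(237,366)],45)
rep("shoulder",[(267,184),(359,182),(362,327),(275,332)],53)
q=f([(450,490)],30);print("decoy",q)
E
```

```text
handle [ 440.  -318.9] len 35.1 15.1 yaw 0.204 0.193
stand [ 440.7 -319.2] len 81.1 56.6 yaw 0.175 0.186
shoulder [ 440.3 -319. ] len 50.2 30.0 yaw 0.203 0.202
decoy [[ 354.71871193 -385.66880892]]
```

```bash
python3 - <<'E'
from h import *
from workcell import ctrl
print(go(ctrl.get_obs(),[440.2,-319,60],.195))
E
```

```text
(array([ -2. ,   6.6, 140.9]), array([ 0.0001,  0.0004, -0.0327]))
```

```bash
python3 -m inch '[{"xyz":[-3,7.5,15],"rot":[0,0,-0.032]},{"xyz":[-3,7.5,40],"rot":[0,0,-0.032]},{"xyz":[-3,7.5,65],"rot":[0,0,-0.032]},{"xyz":[-3,7.5,90],"rot":[0,0,-0.032]},{"xyz":[-3,7.5,110],"rot":[0,0,-0.032]},{"xyz":[-3,7.5,125],"rot":[0,0,-0.032]},{"xyz":[-3,7.5,135],"rot":[0,0,-0.032]},{"xyz":[-3,7.5,140],"rot":[0,0,-0.032]},{"xyz":[-3,7.5,140.5],"rot":[0,0,-0.032]},{"xyz":[-3,7.5,140.5],"rot":[0,0,-0.032]}]' 0
python3 - <<'E'
from h import *
from workcell import ctrl
print(go(ctrl.get_obs(),[440.2,-319,60],.195))
E
```

```text
t: 2.03
ee_pos: [439.1, -321.1, 60.8]
orientation: [3.127, 0.3, 0.0]
ft_force: [-0.1, 0.8, 0.2]
width: 87.6
grasp_force: 0.0
(array([ 1.4, -1.8,  0.8]), array([ 0.0004, -0.0002, -0.0037]))
```

Settle the small offset, then close.

```bash
python3 -m inch '[{"xyz":[1,-1.3,0.5],"rot":[0,0,0]},{"xyz":[1,-1.3,0.5],"rot":[0,0,0]}]' 0
python3 -m inch '[{"xyz":[0,0,0],"rot":[0,0,0]},{"xyz":[0,0,0],"rot":[0,0,0]},{"xyz":[0,0,0],"rot":[0,0,0]},{"xyz":[0,0,0],"rot":[0,0,0]},{"xyz":[0,0,0],"rot":[0,0,0]},{"xyz":[0,0,0],"rot":[0,0,0]},{"xyz":[0,0,0],"rot":[0,0,0]},{"xyz":[0,0,0],"rot":[0,0,0]},{"xyz":[0,0,0],"rot":[0,0,0]},{"xyz":[0,0,0],"rot":[0,0,0]},{"xyz":[0,0,0],"rot":[0,0,0]},{"xyz":[0,0,0],"rot":[0,0,0]}]' 255
```

```text
t: 2.2
ee_pos: [440.5, -319.2, 60.9]
orientation: [3.126, 0.301, 0.002]
ft_force: [-0.4, -0.3, 0.4]
width: 87.8
grasp_force: 0.0
t: 3.2
ee_pos: [439.8, -318.8, 59.9]
orientation: [-3.127, -0.301, 0.0]
ft_force: [-0.6, -1.1, -1.0]
width: 16.1
grasp_force: 29.9
```

```bash
python3 -m inch '[{"xyz":[0,0,-5],"rot":[0,0,0]},{"xyz":[0,0,-20],"rot":[0,0,0]},{"xyz":[0,0,-40],"rot":[0,0,0]},{"xyz":[0,0,-65],"rot":[0,0,0]},{"xyz":[0,0,-90],"rot":[0,0,0]},{"xyz":[0,0,-115],"rot":[0,0,0]},{"xyz":[0,0,-135],"rot":[0,0,0]},{"xyz":[0,0,-148],"rot":[0,0,0]},{"xyz":[0,0,-155],"rot":[0,0,0]},{"xyz":[0,0,-155],"rot":[0,0,0]}]'
python3 - <<'E'
from h import *
from workcell import ctrl
print(go(ctrl.get_obs(),[606-40,25+5,215],-.13))
E
```

```text
t: 4.03
ee_pos: [440.6, -319.4, 216.6]
orientation: [3.125, 0.301, 0.003]
ft_force: [0.4, -0.2, -1.6]
width: 15.7
grasp_force: 29.9
(array([ 189.7, -319. ,    1.3]), array([ 0.0018, -0.0022,  0.3218]))
```

```bash
python3 -m inch '[{"xyz":[10,-18,0],"rot":[0,0,0.02]},{"xyz":[27,-46,0],"rot":[0,0,0.05]},{"xyz":[45,-76,0],"rot":[0,0,0.08]},{"xyz":[63,-106,0],"rot":[0,0,0.11]},{"xyz":[81,-136,0],"rot":[0,0,0.14]},{"xyz":[99,-166,0],"rot":[0,0,0.17]},{"xyz":[117,-196,0],"rot":[0,0,0.2]},{"xyz":[135,-226,0],"rot":[0,0,0.23]},{"xyz":[153,-256,0],"rot":[0,0,0.26]},{"xyz":[170,-286,0],"rot":[0,0,0.29]},{"xyz":[184,-309,0],"rot":[0,0,0.32]},{"xyz":[190,-319,0],"rot":[0,0,0.325]}]'
python3 -m inch '[{"xyz":[0,0,0],"rot":[0,0,0]},{"xyz":[0,0,0],"rot":[0,0,0]},{"xyz":[0,0,0],"rot":[0,0,0]}]'
python3 - <<'E'
from h import *
from workcell import ctrl
o=ctrl.get_obs();m=ctrl.camera_model("wrist");a=ctrl.get_image("wrist")
print(o['ee_pos'],o['orientation'],np.linalg.norm(o['qvel']),m)
cv2.imwrite("pics/d0.png",a[:,:,::-1])
cv2.imwrite("pics/d.png",cv2.resize(a[0:290,160:460,::-1],None,fx=2,fy=2,interpolation=cv2.INTER_CUBIC))
E
```

```text
t: 5.03
ee_pos: [565.8, 33.5, 213.6]
orientation: [-3.134, 0.207, 0.003]
ft_force: [-0.1, 0.4, -1.3]
width: 15.9
grasp_force: 29.9
t: 5.28
ee_pos: [564.8, 29.4, 214.3]
orientation: [3.134, -0.209, -0.003]
ft_force: [-0.4, 0.5, -1.3]
width: 15.7
grasp_force: 29.9
[564.7765348   29.42593167 214.2666556 ] [ 3.13403175e+00 -2.09153973e-01 -2.55366889e-03] 0.015436305876674125 {'fx': 336.718583097546, 'fy': 336.718583097546, 'cx': 318.9357492669949, 'cy': 201.91779409208863, 'position': array([632.1884092 ,  19.46938028, 398.51834415]), 'attitude': array([-0.19104774,  0.21770152, -1.69450096])}
```

View pics/d.png

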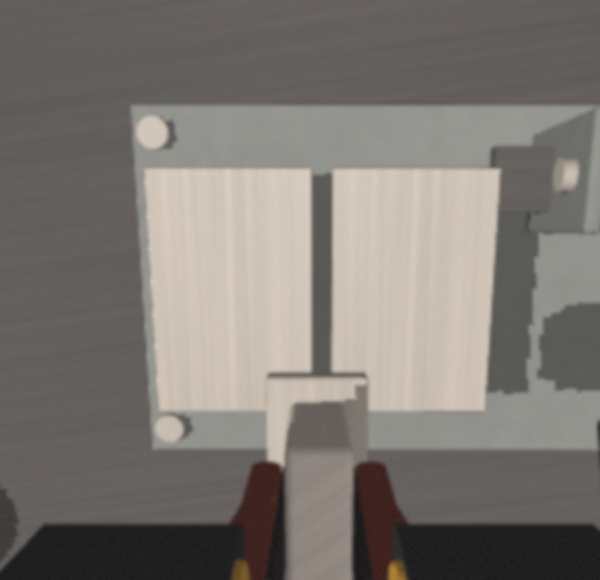

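The gap shows as a dark strip from crop (311–331,170) to (313–331,372). The held gauge's shoulder front edge runs from (267,379) to (367,379), in line with the gap.

```bash
python3 - <<'E'
from h import *
from workcell import ctrl
o=ctrl.get_obs();m=ctrl.camera_model("wrist")
f=lambda l,z:np.array([onz(m,(p[0]/2+160-.25,p[1]/2-.25),z)[:2] for p in l])
c=f([(144,169),(500,169),(485,410),(159,410)],60)
print("sizes",[np.linalg.norm(c[i]-c[i-1]).round(1) for i in range(4)])
e=c[0]+c[1]-c[2]-c[3];print("yaw",np.arctan2(e[1],e[0]),"ctr",c.mean(0))
g=f([(311,171),(331,171),(331,370),(312.5,370)],60)
e=g[0]+g[1]-g[2]-g[3];yaw=np.arctan2(e[1],e[0]);print("gap yaw",yaw,"w",np.linalg.norm(g[0]-g[1]),"mid",g.mean(0))
u=np.array([np.cos(yaw),np.sin(yaw)]);far=(g[0]+g[1])/2
G=far-60*u;print("gap centre",G, "toolyaw",o['orientation'])
s=f([(267,379),(367,379)],o['ee_pos'][2]-7);print("shoulder front",s,s.mean(0),np.linalg.norm(s[0]-s[1]))
rt=lambda P:fr(o).inv().apply(np.r_[P,o['ee_pos'][2]]-o['ee_pos'])
print("in tool: shoulder",rt(s.mean(0)),"gap",rt(G))
P=G+10*u; print(go(o,[*P,110],yaw))
E
```

```text
sizes [np.float64(118.9), np.float64(169.6), np.float64(119.0), np.float64(169.9)]
yaw -0.13338231801870978 ctr [600.16606676  21.57709195]
gap yaw -0.12978133155798965 w 9.535875630230109 mid [610.2957765   20.52983433]
gap centre [598.78266472  22.03246717] toolyaw [ 3.13407502e+00 -2.10345130e-01 -1.87446162e-03]
shoulder front [[592.24272929  39.60232149]
 [588.33516507  10.79321029]] [590.28894718  25.19776589] 29.072907430110835
in tool: shoulder [25.69224909  0.57880626 -0.02947701] gap [34.5327608   2.580711   -0.03863704]
(array([ 44.7,   2.5, 104.4]), array([ 0.0005,  0.0012, -0.0042]))
```

```bash
python3 -m inch '[{"xyz":[15,1,3],"rot":[0,0,-0.004]},{"xyz":[35,2.2,10],"rot":[0,0,-0.004]},{"xyz":[44.5,2.2,25],"rot":[0,0,-0.004]},{"xyz":[44.5,2.2,50],"rot":[0,0,-0.004]},{"xyz":[44.5,2.2,75],"rot":[0,0,-0.004]},{"xyz":[44.5,2.2,92],"rot":[0,0,-0.004]},{"xyz":[44.5,2.2,100],"rot":[0,0,-0.004]},{"xyz":[44.5,2.2,102],"rot":[0,0,-0.004]},{"xyz":[44.5,2.2,102],"rot":[0,0,-0.004]},{"xyz":[44.5,2.2,102],"rot":[0,0,-0.004]},{"xyz":[44.5,2.2,102],"rot":[0,0,-0.004]}]'
python3 - <<'E'
from h import *
from workcell import ctrl
u=np.array([np.cos(-.13),np.sin(-.13)]);P=np.array([598.8,22])+10*u
for i in range(2):
    print(go(ctrl.get_obs(),[*P,75],-.13))
    a=ctrl.get_image("wrist")
cv2.imwrite("pics/e.png",cv2.resize(a[0:290,160:460,::-1],None,fx=2,fy=2,interpolation=cv2.INTER_CUBIC))
E
```

```text
t: 6.25
ee_pos: [610.4, 22.2, 114.4]
orientation: [-3.135, 0.203, -0.004]
ft_force: [0.3, 0.3, -1.8]
width: 16.1
grasp_force: 29.9
(array([-1.6,  1.7, 39.4]), array([-0.0003, -0.0024,  0.0006]))
(array([-1.5,  1.8, 39.4]), array([-0.0003, -0.0024,  0.0008]))
```

View pics/e.png

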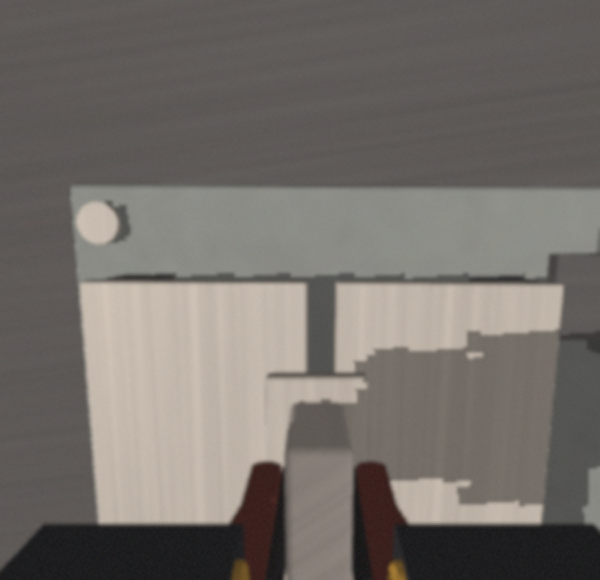

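Gap centre (320.5,372) sits about 1.2 mm to tool +y of the shoulder centre (317,379). I'll correct for that and descend.

```bash
python3 -m inch '[{"xyz":[0,1.3,0],"rot":[0,0,0]},{"xyz":[0,1.3,3],"rot":[0,0,0]},{"xyz":[0,1.3,7],"rot":[0,0,0]},{"xyz":[0,1.3,11],"rot":[0,0,0]},{"xyz":[0,1.3,14],"rot":[0,0,0]},{"xyz":[0,1.3,14],"rot":[0,0,0]}]'
```

```text
t: 6.85
ee_pos: [608.6, 21.1, 97.9]
orientation: [3.135, -0.203, -0.003]
ft_force: [0.6, -0.9, -0.7]
width: 15.7
grasp_force: 29.9
```

```bash
python3 -m inch '[{"xyz":[0,0,3],"rot":[0,0,0]},{"xyz":[0,0,7],"rot":[0,0,0]},{"xyz":[0,0,10],"rot":[0,0,0]},{"xyz":[0,0,10],"rot":[0,0,0]}]'
```

```text
t: 7.18
ee_pos: [608.7, 21.1, 88.1]
orientation: [3.135, -0.203, -0.002]
ft_force: [0.1, 0.5, -0.9]
width: 16.0
grasp_force: 29.9
```

```bash
python3 -m inch '[{"xyz":[0,0,4],"rot":[0,0,0]},{"xyz":[0,0,8],"rot":[0,0,0]},{"xyz":[0,0,11],"rot":[0,0,0]},{"xyz":[0,0,12],"rot":[0,0,0]},{"xyz":[0,0,12.5],"rot":[0,0,0]},{"xyz":[0,0,12.5],"rot":[0,0,0]}]'
```

```text
t: 7.68
ee_pos: [609.2, 21.1, 76.3]
orientation: [3.135, -0.203, -0.0]
ft_force: [-0.6, 0.3, -1.5]
width: 16.3
grasp_force: 29.9
```

```bash
python3 -m inch '[{"xyz":[0,0,0.7],"rot":[0,0,0]},{"xyz":[0,0,1.4],"rot":[0,0,0]},{"xyz":[0,0,1.4],"rot":[0,0,0]}]'
```

```text
t: 7.93
ee_pos: [609.3, 21.1, 75.1]
orientation: [-3.135, 0.203, -0.0]
ft_force: [-0.4, -0.4, -1.6]
width: 15.5
grasp_force: 29.9
```

```bash
python3 -m inch '[{"xyz":[0,0,0.7],"rot":[0,0,0]},{"xyz":[0,0,1.4],"rot":[0,0,0]},{"xyz":[0,0,1.4],"rot":[0,0,0]}]'
```

```text
t: 8.18
ee_pos: [609.5, 21.3, 74.7]
orientation: [-3.135, 0.203, -0.001]
ft_force: [-3.4, 1.0, 6.5]
width: 15.9
grasp_force: 30.0
```

Seated (about 7 N up). Release and rise.

```bash
python3 -m inch '[{"xyz":[0,0,-0.8],"rot":[0,0,0]},{"xyz":[0,0,-0.8],"rot":[0,0,0]}]'; python3 -m inch '[{"xyz":[0,0,0],"rot":[0,0,0]},{"xyz":[0,0,0],"rot":[0,0,0]},{"xyz":[0,0,0],"rot":[0,0,0]},{"xyz":[0,0,0],"rot":[0,0,0]},{"xyz":[0,0,0],"rot":[0,0,0]},{"xyz":[0,0,0],"rot":[0,0,0]},{"xyz":[0,0,0],"rot":[0,0,0]},{"xyz":[0,0,0],"rot":[0,0,0]},{"xyz":[0,0,0],"rot":[0,0,0]},{"xyz":[0,0,0],"rot":[0,0,0]}]' 0
python3 -m inch '[{"xyz":[0,0,-8],"rot":[0,0,0]},{"xyz":[0,0,-30],"rot":[0,0,0]},{"xyz":[0,0,-55],"rot":[0,0,0]},{"xyz":[0,0,-80],"rot":[0,0,0]},{"xyz":[0,0,-105],"rot":[0,0,0]},{"xyz":[0,0,-125],"rot":[0,0,0]},{"xyz":[0,0,-138],"rot":[0,0,0]},{"xyz":[0,0,-140],"rot":[0,0,0]},{"xyz":[0,0,-140],"rot":[0,0,0]},{"xyz":[0,0,-140],"rot":[0,0,0]}]'
python3 - <<'E'
from h import *
from workcell import ctrl
o=ctrl.get_obs();m=ctrl.camera_model("wrist");a=ctrl.get_image("wrist")
np.save("cm.npy",m,allow_pickle=True)
cv2.imwrite("pics/f.png",cv2.resize(a[0:290,160:560,::-1],None,fx=2,fy=2,interpolation=cv2.INTER_CUBIC))
G=np.array([598.8,22]);Rj=R.from_euler('z',-.13).as_matrix()[:2,:2]
P=G+Rj@np.array([-57.3,-137]);print("pad",P,proj(m,[*P,151]),o['ee_pos'],go(o,[*P,175],-.13))
E
```

```text
t: 8.35
ee_pos: [609.5, 21.1, 74.7]
orientation: [-3.135, 0.203, -0.001]
ft_force: [-0.5, 0.1, 0.6]
width: 15.7
grasp_force: 30.0
t: 9.18
ee_pos: [609.3, 21.1, 74.5]
orientation: [-3.135, 0.203, -0.0]
ft_force: [0.8, -0.6, 0.4]
width: 78.7
grasp_force: 0.0
t: 10.02
ee_pos: [608.7, 21.1, 213.9]
orientation: [3.135, -0.203, -0.001]
ft_force: [0.5, 0.4, -0.3]
width: 87.5
grasp_force: 0.0
pad [ 524.22362595 -106.41594307] [[487.03721461 286.2609403 ]] [608.74962244  21.12554099 213.92014444] (array([-67.4, 137.4,  39. ]), array([0.0001, 0.0009, 0.0008]))
```

View pics/f.png

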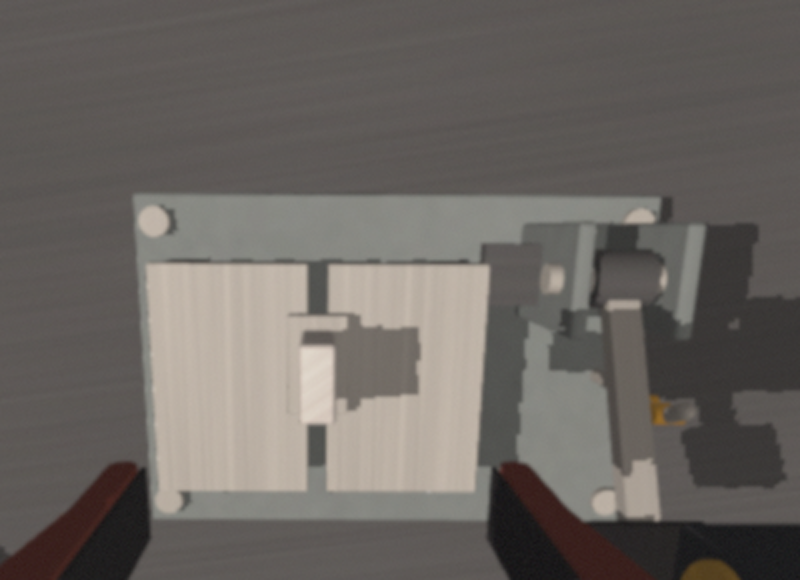

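The gauge stands upright in the gap at crop (318,385). The lever runs from its axis at (630,275) to the pad, which the gripper hides near (652,572), as computed. Close the fingers and go above the pad.

```bash
python3 -m inch '[{"xyz":[-8,16,0],"rot":[0,0,0]},{"xyz":[-22,45,0],"rot":[0,0,0]},{"xyz":[-37,75,0],"rot":[0,0,0]},{"xyz":[-50,103,0],"rot":[0,0,0]},{"xyz":[-61,125,3],"rot":[0,0,0]},{"xyz":[-67,137,8],"rot":[0,0,0]},{"xyz":[-67,137,18],"rot":[0,0,0]},{"xyz":[-67,137,28],"rot":[0,0,0]},{"xyz":[-67,137,33],"rot":[0,0,0]},{"xyz":[-67,137,34],"rot":[0,0,0]},{"xyz":[-67,137,34],"rot":[0,0,0]},{"xyz":[-67,137,34],"rot":[0,0,0]}]' 255
python3 - <<'E'
from h import *
from workcell import ctrl
o=ctrl.get_obs();a=ctrl.get_image("scene")
cv2.imwrite("pics/g.png",cv2.resize(a[100:300,220:420,::-1],None,fx=3,fy=3,interpolation=cv2.INTER_CUBIC))
G=np.array([598.8,22]);Rj=R.from_euler('z',-.13).as_matrix()[:2,:2]
print(o['width'],o['ee_pos'])
for th in (0,.2,.4,.5,.6):
    b=.45-th; x=55-130*np.cos(b)+11*np.sin(b); z=85+130*np.sin(b)+11*np.cos(b)
    print(th,go(o,[*(G+Rj@np.array([x,-137])),z],-.13)[0])
E
```

```text
t: 11.07
ee_pos: [525.7, -105.4, 180.3]
orientation: [-3.135, 0.201, 0.0]
ft_force: [-0.1, 0.2, 0.4]
width: 11.7
grasp_force: 0.0
11.733816559753247 [ 525.69868817 -105.38173818  180.28855436]
0 [-1.3  1.2 28.8]
0.2 [-12.3   1.2  52.5]
0.4 [-18.3   1.2  77.8]
0.5 [-19.4   1.2  90.8]
0.6 [-19.2   1.2 103.8]
```

View pics/g.png

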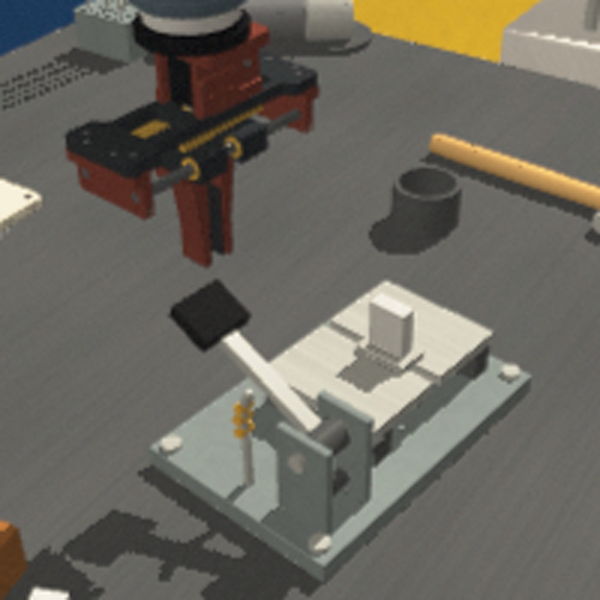

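Fingers are above the pad at (210,315), and the gauge is standing at (390,325). Press along the arc.

```bash
python3 -m inch '[{"xyz":[-1,1,6],"rot":[0,0,0]},{"xyz":[-1,1,14],"rot":[0,0,0]},{"xyz":[-1,1,20],"rot":[0,0,0]},{"xyz":[-1,1,24],"rot":[0,0,0]},{"xyz":[-2,1,28],"rot":[0,0,0]},{"xyz":[-4,1,32],"rot":[0,0,0]},{"xyz":[-6,1,36],"rot":[0,0,0]},{"xyz":[-8,1,40],"rot":[0,0,0]},{"xyz":[-8,1,40],"rot":[0,0,0]}]' 255
```

```text
t: 11.87
ee_pos: [516.1, -105.9, 139.6]
orientation: [-3.135, 0.203, 0.003]
ft_force: [-0.6, -0.9, -0.6]
width: 0.9
grasp_force: 0.0
```

```bash
python3 - <<'E'
from h import *
from workcell import ctrl
m=ctrl.camera_model("scene")
G=np.array([598.8,22]);Rj=R.from_euler('z',-.13).as_matrix()[:2,:2]
P=onz(m,(210/3+220-.33,313/3+100-.33),151);print("pad seen",P,"jig",Rj.T@(P[:2]-G))
print("tcp in jig",Rj.T@(ctrl.get_obs()['ee_pos'][:2]-G), ctrl.get_obs()['ft_force'])
print("then tcp px crop",(proj(m,[525.7,-105.4,180.3])-[220,100])*3)
# is the black pad where it was? 
a=ctrl.get_image("scene")[100:300,220:420]
ys,xs=np.where(a.max(2)<28); k=(xs<95)&(ys>80)
print("dark now",len(xs[k]),xs[k].mean()*3,ys[k].mean()*3)
b=cv2.imread("pics/g.png")[1::3,1::3]; ys,xs=np.where(b.max(2)<28);k=(xs<95)&(ys>80);print("before",k.sum(),xs[k].mean()*3,ys[k].mean()*3)
cv2.imwrite("pics/h.png",cv2.resize(a[40:160,20:160,::-1],None,fx=5,fy=5,interpolation=cv2.INTER_CUBIC))
E
```

```text
pad seen [ 526.58117521 -108.0771312   151.        ] jig [ -54.7469973  -138.34155197]
tcp in jig [ -65.43879858 -137.51315754] [-0.5904043  -0.91679332 -0.63678067]
then tcp px crop [[208.00383318 278.31333147]]
dark now 144 199.41666666666669 320.375
before 23 199.82608695652172 331.82608695652175
```

View pics/h.png

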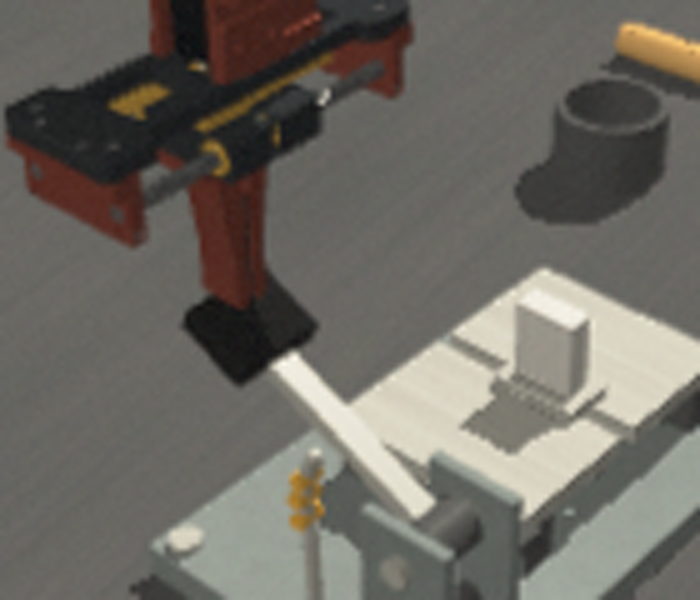

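Fingertips are right over the pad at (250,330), seemingly just short of contact. Continue in small steps, watching the force.

```bash
for i in 1 2; do python3 -m inch '[{"xyz":[0,0,2],"rot":[0,0,0]},{"xyz":[-1,0,4],"rot":[0,0,0]},{"xyz":[-1,0,4],"rot":[0,0,0]},{"xyz":[-1,0,4],"rot":[0,0,0]}]' | egrep 'ee_pos|ft'; done
```

```text
ee_pos: [516.4, -106.0, 136.8]
ft_force: [-0.5, 0.5, 3.5]
ee_pos: [514.7, -105.7, 132.7]
ft_force: [-2.3, 0.5, 6.0]
```

```bash
cat > lev.py <<'E'
from h import *
from scipy import ndimage as nd
def blob(a,seed,off,T=42):
    m=a.max(2)<T; l,n=nd.label(m); 
    best=max(range(1,n+1),key=lambda i:(l==i).sum()); ys,xs=np.where(l==best)
    xs=xs+off[0];ys=ys+off[1]; k=(xs-0*ys)
    return dict(n=len(xs),left=(xs.min(),ys[xs==xs.min()].mean()),bottom=(xs[ys==ys.max()].mean(),ys.max()),right=(xs.max(),ys[xs==xs.max()].mean()),diag=(xs-ys).min())
E
python3 - <<'E'
from lev import *
from workcell import ctrl
m=ctrl.camera_model("scene")
g=cv2.imread("pics/g.png")[1::3,1::3][85:130,45:95]
h=cv2.imread("pics/h.png")[2::5,2::5][45:90,25:75]
n=ctrl.get_image("scene")[185:230,265:315,::-1]
for T in(30,38,46):
    print(T,blob(g,0,(265,185),T));print(blob(h,0,(265,185),T));print(blob(n,0,(265,185),T))
G=np.array([598.8,22]);Rj=R.from_euler('z',-.13).as_matrix()[:2,:2]
def pt(th,l,h,y):
    b=.45-th;x=55-l*np.cos(b)+h*np.sin(b);z=85+l*np.sin(b)+h*np.cos(b);return [*(G+Rj@np.array([x,y])),z]
for th in(0,.1,.2,.4,.5,.6,.7): print(th,proj(m,[pt(th,109,11,-162),pt(th,151,11,-162),pt(th,109,11,-112),pt(th,109,4,-162)]).round(1).tolist())
print(ctrl.get_obs()['ee_pos'],ctrl.get_obs()['ft_force'])
E
```

```text
30 {'n': 19, 'left': (np.int64(282), np.float64(210.0)), 'bottom': (np.float64(287.5), np.int64(215)), 'right': (np.int64(290), np.float64(214.0)), 'diag': np.int64(72)}
{'n': 166, 'left': (np.int64(277), np.float64(203.5)), 'bottom': (np.float64(288.0), np.int64(215)), 'right': (np.int64(295), np.float64(210.0)), 'diag': np.int64(72)}
{'n': 160, 'left': (np.int64(277), np.float64(205.5)), 'bottom': (np.float64(287.0), np.int64(216)), 'right': (np.int64(293), np.float64(208.0)), 'diag': np.int64(70)}
38 {'n': 64, 'left': (np.int64(277), np.float64(204.0)), 'bottom': (np.float64(287.5), np.int64(215)), 'right': (np.int64(292), np.float64(212.5)), 'diag': np.int64(71)}
{'n': 190, 'left': (np.int64(277), np.float64(204.0)), 'bottom': (np.float64(287.5), np.int64(215)), 'right': (np.int64(295), np.float64(210.0)), 'diag': np.int64(71)}
{'n': 180, 'left': (np.int64(276), np.float64(206.0)), 'bottom': (np.float64(287.0), np.int64(217)), 'right': (np.int64(294), np.float64(209.33333333333334)), 'diag': np.int64(70)}
46 {'n': 331, 'left': (np.int64(277), np.float64(204.0)), 'bottom': (np.flo
[... 294 characters left out ...]
76), np.float64(205.5)), 'bottom': (np.float64(287.0), np.int64(217)), 'right': (np.int64(301), np.float64(206.0)), 'diag': np.int64(69)}
0 [[287.6, 214.9], [275.2, 201.7], [303.0, 204.6], [286.8, 216.5]]
0.1 [[286.2, 217.3], [273.6, 205.3], [301.5, 207.0], [285.6, 219.1]]
0.2 [[285.1, 219.9], [272.5, 209.2], [300.4, 209.7], [284.8, 221.9]]
0.4 [[284.1, 226.1], [271.7, 217.9], [299.1, 215.8], [284.2, 228.3]]
0.5 [[284.1, 229.5], [271.9, 222.6], [298.9, 219.1], [284.4, 231.8]]
0.6 [[284.4, 233.0], [272.5, 227.5], [299.1, 222.6], [284.9, 235.4]]
0.7 [[285.0, 236.7], [273.6, 232.5], [299.6, 226.2], [285.7, 239.1]]
[ 514.71616717 -105.75799514  132.73574375] [-3.18219037  1.28511707  5.63780135]
```

```bash
python3 -m inch '[{"xyz":[0,0,3],"rot":[0,0,0]},{"xyz":[-1,0,7],"rot":[0,0,0]},{"xyz":[-2,0,11],"rot":[0,0,0]},{"xyz":[-3,0,15],"rot":[0,0,0]},{"xyz":[-4,0,19],"rot":[0,0,0]},{"xyz":[-5,0,23],"rot":[0,0,0]},{"xyz":[-6,0,27],"rot":[0,0,0]},{"xyz":[-7,0,31],"rot":[0,0,0]},{"xyz":[-7,0,35],"rot":[0,0,0]},{"xyz":[-8,0,39],"rot":[0,0,0]},{"xyz":[-8,0,40],"rot":[0,0,0]},{"xyz":[-8,0,40],"rot":[0,0,0]}]'
cat > meas.py <<'E'
from lev import *
from workcell import ctrl
n=ctrl.get_image("scene")[185:255,262:315,::-1]
for T in(38,46): print(T,{k:np.array(v).tolist() for k,v in blob(n,0,(262,185),T).items()})
o=ctrl.get_obs();print(o['ee_pos'],o['ft_force'])
E
python3 meas.py
```

```text
t: 13.63
ee_pos: [506.6, -104.7, 91.9]
orientation: [-3.135, 0.203, 0.002]
ft_force: [-1.7, 0.3, 3.3]
width: 0.8
grasp_force: 1.7
38 {'n': 168, 'left': [274.0, 216.5], 'bottom': [285.0, 225.0], 'right': [299.0, 215.0], 'diag': 57}
46 {'n': 212, 'left': [274.0, 216.5], 'bottom': [285.5, 226.0], 'right': [299.0, 215.0], 'diag': 56}
[ 506.79625516 -104.70071429   92.19665209] [-1.88090317  0.32705671  4.38100591]
```

```bash
python3 -m inch '[{"xyz":[0,0,3],"rot":[0,0,0]},{"xyz":[0,0,6],"rot":[0,0,0]},{"xyz":[0,0,9],"rot":[0,0,0]},{"xyz":[0,0,12],"rot":[0,0,0]},{"xyz":[0,0,15],"rot":[0,0,0]},{"xyz":[0,0,18],"rot":[0,0,0]},{"xyz":[0,0,21],"rot":[0,0,0]},{"xyz":[0,0,24],"rot":[0,0,0]},{"xyz":[0,0,26],"rot":[0,0,0]},{"xyz":[0,0,26],"rot":[0,0,0]},{"xyz":[0,0,26],"rot":[0,0,0]}]'; python3 meas.py
```

```text
t: 14.6
ee_pos: [506.0, -104.6, 65.9]
orientation: [-3.135, 0.203, 0.004]
ft_force: [-5.0, 0.1, 5.5]
width: 0.9
grasp_force: 2.9
38 {'n': 203, 'left': [262.0, 198.66666666666666], 'bottom': [263.0, 204.0], 'right': [289.0, 185.0], 'diag': 58}
46 {'n': 245, 'left': [262.0, 198.0], 'bottom': [262.0, 205.0], 'right': [289.0, 185.0], 'diag': 57}
[ 506.01536606 -104.57441326   65.95003882] [-4.99599171  1.10344014  5.0082224 ]
```

```bash
sed -i 's/185:255,262:315/208:255,266:315/; s/(262,185)/(266,208)/' meas.py; python3 meas.py
```

```text
38 {'n': 148, 'left': [275.0, 225.5], 'bottom': [285.0, 232.0], 'right': [299.0, 223.0], 'diag': 48}
46 {'n': 180, 'left': [275.0, 225.5], 'bottom': [285.5, 232.0], 'right': [299.0, 222.0], 'diag': 48}
[ 506.00048185 -104.55376026   65.94566801] [-4.95181564  0.63191859  5.69603032]
```

```bash
python3 -m inch '[{"xyz":[0,0,2],"rot":[0,0,0]},{"xyz":[-0.5,0,4],"rot":[0,0,0]},{"xyz":[-1,0,6],"rot":[0,0,0]},{"xyz":[-1,0,7],"rot":[0,0,0]},{"xyz":[-1,0,7],"rot":[0,0,0]},{"xyz":[-1,0,7],"rot":[0,0,0]}]'; python3 meas.py
```

```text
t: 15.2
ee_pos: [506.2, -104.6, 59.3]
orientation: [-3.135, 0.203, 0.0]
ft_force: [-2.8, 0.7, 5.0]
width: 0.5
grasp_force: 2.9
38 {'n': 147, 'left': [275.0, 227.5], 'bottom': [286.0, 234.0], 'right': [299.0, 224.5], 'diag': 47}
46 {'n': 179, 'left': [275.0, 227.0], 'bottom': [286.0, 235.0], 'right': [299.0, 224.5], 'diag': 46}
[ 506.2071376  -104.60701844   59.3230577 ] [-2.19469557  0.24869488  5.03443483]
```

```bash
python3 -m inch '[{"xyz":[0,0,0],"rot":[0,0,0]},{"xyz":[0,0,0],"rot":[0,0,0]},{"xyz":[0,0,0],"rot":[0,0,0]},{"xyz":[0,0,0],"rot":[0,0,0]},{"xyz":[0,0,0],"rot":[0,0,0]},{"xyz":[0,0,0],"rot":[0,0,0]},{"xyz":[0,0,0],"rot":[0,0,0]},{"xyz":[0,0,0],"rot":[0,0,0]},{"xyz":[0,0,0],"rot":[0,0,0]},{"xyz":[0,0,0],"rot":[0,0,0]},{"xyz":[0,0,0],"rot":[0,0,0]},{"xyz":[0,0,0],"rot":[0,0,0]}]' | egrep 'ee|ft'
python3 - <<'E'
from h import *
from workcell import ctrl
n=ctrl.get_image("scene")[100:300,220:420,::-1]; g=cv2.imread("pics/g.png")[1::3,1::3]
t=g[95:124,118:145]
r=cv2.matchTemplate(np.ascontiguousarray(n),np.ascontiguousarray(t),cv2.TM_CCOEFF_NORMED);print("gauge",cv2.minMaxLoc(r)[1::2],"was (118,95)")
E
python3 meas.py
```

```text
ee_pos: [506.2, -104.6, 59.4]
ft_force: [-3.0, 0.3, 5.4]
gauge (0.9822351932525635, (118, 95)) was (118,95)
38 {'n': 148, 'left': [275.0, 227.5], 'bottom': [286.0, 234.0], 'right': [299.0, 224.5], 'diag': 47}
46 {'n': 181, 'left': [275.0, 227.0], 'bottom': [286.0, 235.0], 'right': [299.0, 224.5], 'diag': 46}
[ 506.20567182 -104.62659117   59.34605865] [-3.23899208 -0.05290814  4.80855996]
```

The gauge hasn't moved and the lever is steady at about 0.60 rad, so I'm handing in.

```bash
python3 -c "
from workcell import ctrl
print(ctrl.close_job())"
```

```text
the job is handed in; nothing more can be done
None
```

The job is handed in: the gauge stands seated in the gap, released, and the arm is holding the lever at about 0.60 rad (third detent, angle estimated from the scene camera) with about 5 N; the judge returned no verdict.

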